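# Move cold-bath vials from the bath rack to their colour-coded cooling blocks

### The arm

A 7-joint arm with a two-finger parallel gripper is mounted at the origin on a cart in front of the work surface, level with it; the furniture and walls round the work are solid. World frame = base frame: x ahead of the robot, y to its left, z up, the work surface at z = 0. Lengths are in m, angles in rad, forces in N, time in s.
With the tool pointing down it reaches from about 0.35 to 0.9 m from the base axis. Payload 8.1 kg.
Tool frame: the origin (TCP) lies at the very end of the fingers, on their centre line; the grasp point (between the pads) lies 19 mm behind it; z points along the fingers, y is the line along which they close (so a half turn about z gives the same grasp; the last joint's range is limited). The gripper opens to 92 mm and grips with 3 to 60 N. Pads are 19 mm wide; open, the fingers measure 130 mm over their backs; the gripper's body (75 mm by 190 mm) begins 47 mm behind the grasp point.
Start: joints at [1.164, 0.434, 0.025, 1.573, -0.012, 1.134, -0.075], TCP at [0.187, -0.596, 0.227] pointing down, gripper open.
Joint ranges: [-2.62, 2.62], [-0.44, 2.09], [-1.27, 1.32], [0.08, 2.57], [-1.32, 4.46], [0.12, 2], [-2.74, 2.74]. Speed limits (rad/s): [2.22, 2.22, 3.01, 3.01, 3.14, 3.14, 3.14].

### API

Orientations are given as a unit quaternion [x, y, z, w].
In Python, from bench import arm, optics, order gives the robot as it stands. The module is installed in compiled form; this text tells all that it offers.
- The arm moves only by the tool step_arm, never from a script. Its argument "moves" is a list that holds one entry, the list of rows, each a list of 7 numbers: the turn, a rotation vector about the world's x, y, z scaled (see below), then the shift along the world's x, y, z scaled (see below), then the opening, from 0 (shut) to 1 (fully open). In form: [[[wx, wy, wz, x, y, z, jaw], ...]]. A call has exactly 10 rows; each row is the pose to reach, as a shift and turn from the pose commanded when the call began, turning the shorter way round; what a row does not reach only later rows make up. The controller multiplies each number of a shift by 0.2 m and each number of a turn by pi rad. A row lasts 1/8 s, in which the tool goes at most 62.5 mm and 10.7 degrees, less where a joint would pass 70% of its speed; a pose out of reach is approached as far as the arm can. A call with a number of a shift or a turn outside -1 to 1 is refused whole. A call with a gripper value outside its range is refused whole. The fingers move at their own pace and stop on an object; "squeeze" is the grip in N (left out, the last holds). Time passes only in rows, so rows that repeat a pose let the fingers close, or fill a call up. It gives the time, the measured TCP pose, the force, the opening and the grip force at its end, in the units of the state.
- arm.get_obs(): the state, without advancing time (a new reading comes with each control period).
- optics.get_image(name): name is "scene" or "top" or "wrist"; returns the picture (420x560x3 uint8, red, green, blue); there is no depth.
- optics.camera_params(name): a dict with "fov_y" (degrees; the focal length in pixels is half the picture's height over the tangent of half this angle, whatever the lens; pixels are square), "cx", "cy" (the principal point, pixels), "R" (3x3) and "t" (3): a world point X has camera coordinates R X + t; the wrist camera has in their place "hand_eye" (4x4, takes a point from camera to tool coordinates, whose origin is the TCP and whose axes are the flange's). Camera axes: x right, y down, z forward; pixel columns grow to the right and rows downward; lengths in m; the calibration is good to about 2 mm. A picture is of the moment at which its call begins: read the wrist's pose just before it. camera_params takes no time and is no camera call.
- order.sign_off(): hands the job in; it is judged then, once.
The state is a dict: "time_s": time; "qpos": joint angles; "dq": joint speeds; "joint_efforts": joint torques, N m; "eef_pos": TCP position; "tcp_rot": TCP orientation; "contact_force": force on the tool from outside, world axes, zero at the start; "wrist_torque": the same for the moment, N m; "opening": finger opening in m; "grip_force": force on a finger pad.
Only numpy, scipy, OpenCV 4.12 (cv2) and the standard library are available. Lean on these libraries where they do the work, as an engineer would, in place of code of your own. Each camera call takes 0.05 s, during which the arm holds its last target. There are 200 camera calls.

### The job

The samples have had their time in the cold bath: swing the steel bath rack's hold-down bar up by its black knob and right over until it lies back on its stop. Then move the four vials to the row of aluminium cooling blocks, each into the block whose collar has the colour of its cap, fully down in the well; keep every vial upright on the way and leave the bar open.

Things in the scene. Friction and masses are not known exactly. Their poses are not given: they have to be found in the camera images.
- vial_red: Loose amber-glass vial with a red screw cap: plain cylinder, 27 mm wide, 95 mm tall (cap: top 21 mm, same width), about 60 g. Origin: centre of its underside, z up. At the start it stands in the steel bath rack, one of a row 50 mm apart, underside 4 mm above the table, in a 31 mm hole of a deck plate whose top is at 46 mm; its upper 53 mm stand free.
- vial_yellow: Loose amber-glass vial with a yellow screw cap: plain cylinder, 27 mm wide, 95 mm tall (cap: top 21 mm, same width), about 60 g. Origin: centre of its underside, z up. At the start it stands in the steel bath rack, one of a row 50 mm apart, underside 4 mm above the table, in a 31 mm hole of a deck plate whose top is at 46 mm; its upper 53 mm stand free.
- vial_green: Loose amber-glass vial with a green screw cap: plain cylinder, 27 mm wide, 95 mm tall (cap: top 21 mm, same width), about 60 g. Origin: centre of its underside, z up. At the start it stands in the steel bath rack, one of a row 50 mm apart, underside 4 mm above the table, in a 31 mm hole of a deck plate whose top is at 46 mm; its upper 53 mm stand free.
- vial_blue: Loose amber-glass vial with a blue screw cap: plain cylinder, 27 mm wide, 95 mm tall (cap: top 21 mm, same width), about 60 g. Origin: centre of its underside, z up. At the start it stands in the steel bath rack, one of a row 50 mm apart, underside 4 mm above the table, in a 31 mm hole of a deck plate whose top is at 46 mm; its upper 53 mm stand free.
- block_red: Fixed aluminium cooling block with a red collar on top, 50 x 50 x 45 mm, one of four side by side on a rail. Origin: centre of its underside, 5 mm above the table; z up, y along the row, x across it. One round well from the top, at x = y = 0: 30 mm wide, its mouth coned out to 40 mm in the top 5 mm, flat floor 6 mm above the origin. A vacuum pump 0.22 m tall stands between the two racks.
- block_yellow: Fixed aluminium cooling block with a yellow collar on top, 50 x 50 x 45 mm, one of four side by side on a rail. Origin: centre of its underside, 5 mm above the table; z up, y along the row, x across it. One round well from the top, at x = y = 0: 30 mm wide, its mouth coned out to 40 mm in the top 5 mm, flat floor 6 mm above the origin. A vacuum pump 0.22 m tall stands between the two racks.
- block_green: Fixed aluminium cooling block with a green collar on top, 50 x 50 x 45 mm, one of four side by side on a rail. Origin: centre of its underside, 5 mm above the table; z up, y along the row, x across it. One round well from the top, at x = y = 0: 30 mm wide, its mouth coned out to 40 mm in the top 5 mm, flat floor 6 mm above the origin. A vacuum pump 0.22 m tall stands between the two racks.
- block_blue: Fixed aluminium cooling block with a blue collar on top, 50 x 50 x 45 mm, one of four side by side on a rail. Origin: centre of its underside, 5 mm above the table; z up, y along the row, x across it. One round well from the top, at x = y = 0: 30 mm wide, its mouth coned out to 40 mm in the top 5 mm, flat floor 6 mm above the origin. A vacuum pump 0.22 m tall stands between the two racks.
- hold_down_bar (a joint): Hinge angle of the bath rack's steel hold-down bar, rad: 0 closed (the bar with its black cushion strip lies 1 to 2 mm above the four caps, so no vial can come out), 2.4 swung right over onto its stop, low behind the rack. Free hinge, lightly damped: let go below about 0.7 it falls shut, beyond about 1.0 it falls onto the stop by itself.
- bar_knob (a point): Centre of the bar's black ball knob (18 mm) on a thin stem; moves and turns with the bar. Closed: 109 mm above the table, 53 mm in front of the middle of the vial row; x points across the row to the rack's back, y along row and hinge, z up. The hinge axis lies 98 mm along +x and 54 mm along -z of these axes; opening, the knob rises and goes over to the back (radius 112 mm).

How it is judged:
By the outcome, as a careful person would: the job done as asked, in the order asked, and still so for the second after the job is handed in, with the robot touching nothing.
It also fails if it takes over 134 s, if anything falls off the work surface, if the arm or the gripper's body presses on something with over 40 N, if the wrist force passes 120 N, or if a joint passes its speed limit or range.

## Working session

There is one attempt and no reset: what is moved stays moved. The work goes in short steps, Python scripts to look and compute and a tool call to move; the robot and the scene stay as the last step left them, time stands still between calls to the robot, and variables do not carry over. Pictures are saved under pics/ and viewed, at most 14 in all, crops included, and the job is handed in when it is done.

Besides the shell and the picture viewer there is one more tool, called after "Emit:" in YAML: its name, and indented under it one key for each argument. step_arm: Moves the arm, as the interface text tells. Shifts and turns lie within -1 to 1; 1 stands for 0.2 m of shift or pi rad of turn. Its arguments: {"type":"object","properties":{"moves":{"type":"array"},"squeeze":{"type":"number"}},"required":["moves"]}

```bash
mkdir -p pics; python3 - <<'E'
from bench import arm, optics
import cv2
o=arm.get_obs(); print(o)
for n in ("scene","top"):
    cv2.imwrite(f"pics/{n}0.png",optics.get_image(n)[:,:,::-1]); print(n,optics.camera_params(n))
print(optics.camera_params("wrist"))
E
```

```text
{'time_s': 0.0, 'qpos': array([ 1.16439014,  0.43522379,  0.0249865 ,  1.57410787, -0.01159545,
        1.1339883 , -0.07509516]), 'dq': array([ 0.00019701,  0.00019419, -0.00024175,  0.00055859, -0.00071742,
        0.00031735,  0.00086763]), 'joint_efforts': array([-9.74305658e-04, -6.67879415e+01,  9.84564051e-01, -3.14462399e+01,
       -6.06279541e-02,  4.30975284e-02,  1.68805377e-04]), 'eef_pos': array([ 0.18675336, -0.595907  ,  0.22594046]), 'tcp_rot': array([ 9.88490289e-01,  1.51282258e-01, -1.94959094e-04, -7.66768342e-04]), 'contact_force': array([-0.21083609,  0.46738344,  0.84668287]), 'wrist_torque': array([-0.03056126,  0.02190678, -0.0109396 ]), 'grip_force': 0.0, 'opening': 0.09187708744392598}
scene {'fov_y': 47.38851075145151, 'cx': 281.1434603625448, 'cy': 209.1550706380385, 'R': array([[-0.58790235, -0.80884424, -0.01190853],
       [-0.33483757,  0.25672238, -0.9066297 ],
       [ 0.7363794 , -0.52902231, -0.42175914]]), 't': array([0.3103297 , 0.23090139, 0.97451031])}
top {'fov_y': 45.99409100476474, 'cx': 275.4294227740259, 'cy': 220.6842909567766, 'R': array([[-0.02145822, -0.99974125,  0.00754898],
       [-0.98159029,  0.01963406, -0.18998685],
       [ 0.18978947, -0.01148679, -0.98175761]]), 't': array([0.03573295, 0.49126534, 1.2877699 ])}
{'fov_y': 65.18747562688762, 'cx': 285.2185863157797, 'cy': 210.25433433149334, 'hand_eye': array([[-6.14386316e-04, -9.52932964e-01, -3.03180456e-01,
         8.21488599e-02],
       [ 9.99999805e-01, -5.52189030e-04, -2.90873194e-04,
        -4.30822083e-04],
       [ 1.09769733e-04, -3.03180576e-01,  9.52933117e-01,
        -1.57773513e-01],
       [ 0.00000000e+00,  0.00000000e+00,  0.00000000e+00,
         1.00000000e+00]])}
```

View pics/scene0.png

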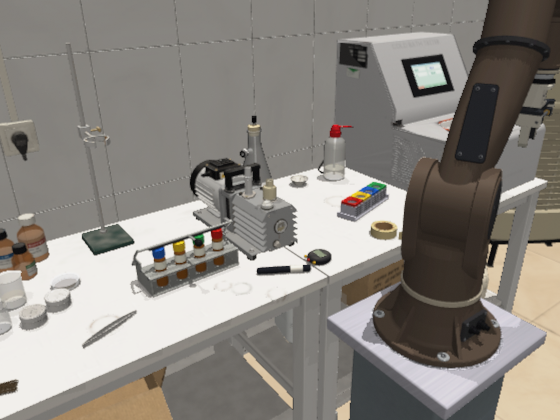

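View pics/top0.png

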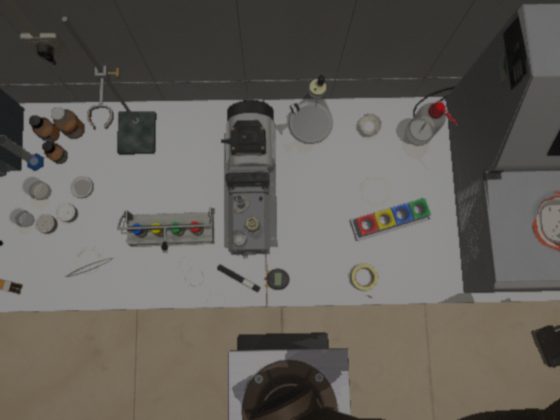

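The pictures show the rack on the left with vials at about (137–196, 229) and the knob at (165, 245) in the top view. The blocks are on the right at about (365–420, 217), and the pump stands between. I'll measure by colour masks.

```bash
cat > h.py <<'E'
import numpy as np, cv2
from bench import arm, optics
from scipy.spatial.transform import Rotation as Ro
HUE={'red':[(0,8),(172,180)],'yellow':[(20,34)],'green':[(45,85)],'blue':[(100,125)]}
def cam(n,o=None):
    p=optics.camera_params(n); f=210/np.tan(np.radians(p['fov_y']/2))
    if n=='wrist':
        T=np.eye(4);T[:3,:3]=Ro.from_quat(o['tcp_rot']).as_matrix();T[:3,3]=o['eef_pos']
        T=T@p['hand_eye']; Rc=T[:3,:3]; c=T[:3,3]
    else: Rc=p['R'].T; c=-Rc@p['t']
    return f,p['cx'],p['cy'],Rc,c
def ray(k,u,v):
    f,cx,cy,R,c=k; return c,R@np.array([(u-cx)/f,(v-cy)/f,1])
def onz(k,u,v,z):
    c,d=ray(k,u,v); return c+d*(z-c[2])/d[2]
def proj(k,X):
    f,cx,cy,R,c=k; q=R.T@(np.array(X)-c); return f*q[0]/q[2]+cx,f*q[1]/q[2]+cy
def tri(rs):
    A=0;b=0
    for c,d in rs:
        d=d/np.linalg.norm(d);P=np.eye(3)-np.outer(d,d);A=A+P;b=b+P@c
    return np.linalg.solve(A,b)
def blobs(im,col,s=110,v=60,amin=15):
    h=cv2.cvtColor(im,cv2.COLOR_RGB2HSV);m=0
    for a,b in HUE[col]: m=m|cv2.inRange(h,(a,s,v),(b,255,255))
    n,_,st,ce=cv2.connectedComponentsWithStats(m)
    return sorted([(int(st[i,4]),*st[i,:4].tolist(),*ce[i].round(1).tolist()) for i in range(1,n) if st[i,4]>=amin],reverse=True)
def shot(n,name):
    o=arm.get_obs(); im=optics.get_image(n); cv2.imwrite(f'pics/{name}.png',im[:,:,::-1]); return o,im,cam(n,o)
E
python3 - <<'E'
from h import *
for n in('top','scene'):
    im=cv2.imread(f'pics/{n}0.png')[:,:,::-1].copy(); k=cam(n)
    for c in HUE:
        for b in blobs(im,c,v=40)[:4]: print(n,c,b,onz(k,*b[-2:],.099).round(3),onz(k,*b[-2:],.05).round(3))
k=cam('top');print('knob',onz(k,165,245.5,.109))
im=cv2.imread('pics/top0.png')[190:290,90:460]; 
cv2.imwrite('pics/topc.png',cv2.convertScaleAbs(cv2.resize(im,(800,216),interpolation=cv2.INTER_CUBIC),alpha=1.6))
E
```

```text
top red (201, 357, 215, 21, 20, 367.2, 224.0) [ 0.468 -0.211  0.099] [ 0.477 -0.221  0.05 ]
top red (199, 429, 102, 17, 16, 436.9, 109.5) [ 0.78  -0.419  0.099] [ 0.802 -0.437  0.05 ]
top red (134, 533, 219, 27, 32, 542.5, 236.9) [ 0.425 -0.663  0.099] [ 0.433 -0.691  0.05 ]
top red (46, 446, 112, 11, 13, 451.0, 118.1) [ 0.755 -0.455  0.099] [ 0.775 -0.474  0.05 ]
top yellow (212, 374, 209, 21, 20, 384.5, 218.6) [ 0.482 -0.257  0.099] [ 0.491 -0.269  0.05 ]
top yellow (46, 151, 229, 11, 6, 156.4, 230.8) [0.461 0.333 0.099] [0.47  0.345 0.05 ]
top yellow (22, 152, 223, 8, 3, 155.5, 224.1) [0.479 0.336 0.099] [0.488 0.347 0.05 ]
top green (140, 409, 199, 20, 19, 419.5, 208.1) [ 0.508 -0.35   0.099] [ 0.518 -0.366  0.05 ]
top green (29, 171, 229, 9, 4, 175.1, 230.2) [0.462 0.285 0.099] [0.471 0.295 0.05 ]
top blue (176, 393, 204, 20, 20, 403.0, 213.1) [ 0.495 -0.306  0.099] [ 0.505 -0.32   0.05 ]
top blue (101, 28, 154, 15, 16, 36.6, 163.0) [0.65  0.653 0.099] [0.666 0.677 0.05 ]
top blue (38, 132, 230, 10, 5, 136.7, 231.5) [0.461 0.384 0.099] [0.469 0.397 0.05 ]
scene red (124, 342, 19
[... 228 characters left out ...]
099] [0.527 0.206 0.05 ]
scene red (26, 27, 238, 18, 7, 36.3, 241.7) [0.658 0.6   0.099] [0.762 0.59  0.05 ]
scene yellow (119, 173, 240, 12, 12, 178.6, 245.8) [0.441 0.346 0.099] [0.525 0.312 0.05 ]
scene yellow (98, 351, 191, 20, 10, 361.1, 195.1) [ 0.399 -0.181  0.099] [ 0.479 -0.264  0.05 ]
scene green (69, 368, 182, 18, 9, 377.2, 185.2) [ 0.423 -0.269  0.099] [ 0.505 -0.36   0.05 ]
scene green (44, 194, 234, 10, 10, 199.5, 237.4) [0.448 0.29  0.099] [0.533 0.251 0.05 ]
scene blue (117, 152, 246, 13, 13, 158.2, 252.4) [0.441 0.395 0.099] [0.525 0.366 0.05 ]
scene blue (79, 360, 187, 19, 8, 369.8, 190.0) [ 0.41  -0.226  0.099] [ 0.491 -0.313  0.05 ]
knob [0.42131236 0.30817207 0.109     ]
```

View pics/topc.png

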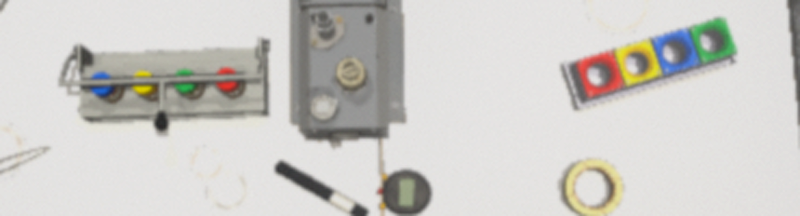

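Emit:
step_arm:
  moves:
    - [[0,0,-0.05,0.2,0.2,0.4,1],[0,0,-0.097,0.4,0.4,0.65,1],[0,0,-0.097,0.6,0.6,0.65,1],[0,0,-0.097,0.8,0.8,0.65,1],[0,0,-0.097,1,1,0.65,1],[0,0,-0.097,1,1,0.65,1],[0,0,-0.097,1,1,0.65,1],[0,0,-0.097,1,1,0.65,1],[0,0,-0.097,1,1,0.65,1],[0,0,-0.097,1,1,0.65,1]]

```text
time_s: 1.35
eef_pos: [0.3861, -0.3972, 0.3566]
tcp_rot: [1.0, -0.001, -0.0, 0.0]
contact_force: [0.4, -1.4, 0.4]
opening: 0.0919
grip_force: 0.0
```

Emit:
step_arm:
  moves:
    - [[0,0,0,0.2,0.25,0,1],[0,0,0,0.4,0.5,0,1],[0,0,0,0.4,0.5,0,1],[0,0,0,0.4,0.5,0,1],[0,0,0,0.4,0.5,0,1],[0,0,0,0.4,0.5,0,1],[0,0,0,0.4,0.5,0,1],[0,0,0,0.4,0.5,0,1],[0,0,0,0.4,0.5,0,1],[0,0,0,0.4,0.5,0,1]]

```text
time_s: 2.6
eef_pos: [0.467, -0.2964, 0.3568]
tcp_rot: [1.0, -0.0, 0.0, 0.0]
contact_force: [-0.3, -0.7, -0.2]
opening: 0.0915
grip_force: 0.0
```

```bash
python3 - <<'E'
from h import *
o,im,k=shot('wrist','w1'); print(o['qpos'].round(2))
for c in HUE:
    for b in blobs(im,c,v=40,amin=300)[:2]: print(c,b,onz(k,b[1]+b[3]/2-.5,b[2]+b[4]/2-.5,.05).round(4),onz(k,*b[-2:],.05).round(4))
E
```

```text
[ 0.54  0.24 -0.1   1.53  0.02  1.37 -1.13]
red (738, 212, 140, 41, 40, 232.0, 159.6) [ 0.4767 -0.2208  0.05  ] [ 0.4765 -0.2208  0.05  ]
yellow (796, 245, 130, 41, 41, 265.1, 150.0) [ 0.4899 -0.2677  0.05  ] [ 0.4899 -0.2679  0.05  ]
green (756, 315, 110, 39, 41, 334.8, 130.2) [ 0.5171 -0.3633  0.05  ] [ 0.5168 -0.3644  0.05  ]
blue (788, 280, 120, 41, 41, 300.9, 139.9) [ 0.5036 -0.3166  0.05  ] [ 0.5038 -0.3179  0.05  ]
```

View pics/w1.png

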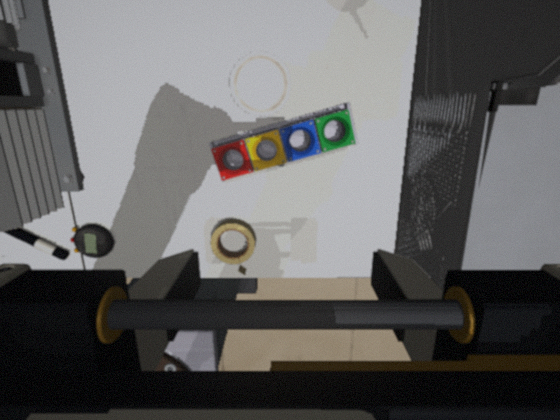

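The blocks are at pixels (232,160) red, (265,150) yellow, (301,140) blue and (335,130) green, and both cameras agree. Now I move over to the rack.

Emit:
step_arm:
  moves:
    - [[0,0,0,-0.05,0.25,0,1],[0,0,0,-0.1,0.5,0,1],[0,0,0,-0.1,0.75,0,1],[0,0,0,-0.1,1,0,1],[0,0,0,-0.1,1,0,1],[0,0,0,-0.1,1,0,1],[0,0,0,-0.1,1,0,1],[0,0,0,-0.1,1,0,1],[0,0,0,-0.1,1,0,1],[0,0,0,-0.1,1,0,1]]

```text
time_s: 3.9
eef_pos: [0.4469, -0.0966, 0.3567]
tcp_rot: [1.0, -0.001, -0.0, 0.0]
contact_force: [0.2, 0.4, 1.1]
opening: 0.0919
grip_force: 0.0
```

Emit:
step_arm:
  moves:
    - [[0,0,0,-0.05,0.25,0,1],[0,0,0,-0.1,0.5,0,1],[0,0,0,-0.1,0.75,0,1],[0,0,0,-0.1,1,0,1],[0,0,0,-0.1,1,0,1],[0,0,0,-0.1,1,0,1],[0,0,0,-0.1,1,0,1],[0,0,0,-0.1,1,0,1],[0,0,0,-0.1,1,0,1],[0,0,0,-0.1,1,0,1]]

```text
time_s: 5.15
eef_pos: [0.427, 0.1034, 0.3568]
tcp_rot: [1.0, -0.001, 0.0, 0.0]
contact_force: [0.3, 0.2, -0.1]
opening: 0.0918
grip_force: 0.0
```

Emit:
step_arm:
  moves:
    - [[0,0,0,0,0.25,-0.1,1],[0,0,0,0,0.5,-0.2,1],[0,0,0,0,0.75,-0.3,1],[0,0,0,0,1,-0.4,1],[0,0,0,0,1,-0.4,1],[0,0,0,0,1,-0.4,1],[0,0,0,0,1,-0.4,1],[0,0,0,0,1,-0.4,1],[0,0,0,0,1,-0.4,1],[0,0,0,0,1,-0.4,1]]

```text
time_s: 6.4
eef_pos: [0.4271, 0.3034, 0.2769]
tcp_rot: [1.0, -0.001, 0.0, -0.0]
contact_force: [-0.9, 0.8, -0.2]
opening: 0.0917
grip_force: 0.0
```

```bash
python3 - <<'E'
from h import *
o,im,k=shot('wrist','w2'); print(o['qpos'].round(2),o['eef_pos'],o['tcp_rot'].round(4))
for c in HUE:
    for b in blobs(im,c,v=40,amin=80)[:2]: print(c,b,onz(k,*b[-2:],.099).round(4))
E
```

```text
[-0.26  0.29 -0.59  1.71  0.17  1.2  -2.46] [0.42708451 0.3033569  0.27693899] [ 1.e+00 -7.e-04  2.e-04 -0.e+00]
red (239, 336, 132, 28, 11, 350.0, 137.8) [0.4784 0.2387 0.099 ]
red (143, 339, 152, 24, 8, 350.5, 154.9) [0.4614 0.2372 0.099 ]
yellow (216, 241, 134, 26, 11, 253.3, 139.6) [0.4769 0.3357 0.099 ]
yellow (136, 243, 154, 22, 8, 253.6, 157.2) [0.4592 0.3359 0.099 ]
green (166, 290, 134, 24, 10, 301.8, 138.7) [0.4776 0.287  0.099 ]
green (101, 292, 154, 20, 7, 301.4, 156.3) [0.46   0.2872 0.099 ]
blue (210, 192, 135, 27, 11, 204.9, 140.8) [0.4758 0.3844 0.099 ]
blue (132, 194, 155, 23, 8, 205.2, 158.2) [0.4583 0.3854 0.099 ]
```

View pics/w2.png

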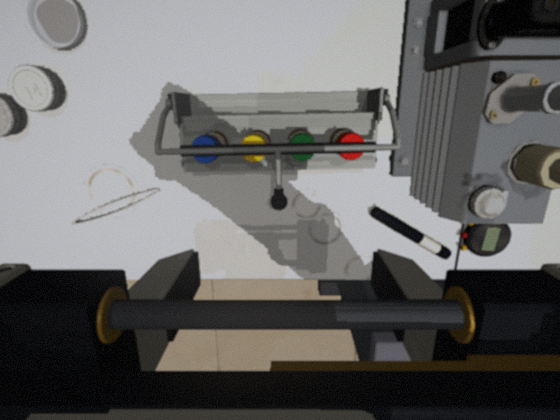

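The caps sit at row ~148, columns 205 blue, 254 yellow, 302 green and 350 red. The knob is at (279,201), and the bar arms bow out at both ends. I'll compute the knob centre.

```bash
python3 - <<'E'
from h import *
im=cv2.imread('pics/w2.png'); o=arm.get_obs(); k=cam('wrist',o)
g=im.max(2)[185:215,262:297]; m=(g<60).astype('uint8')
m=cv2.morphologyEx(m,cv2.MORPH_OPEN,np.ones((7,7),'uint8'))
ys,xs=np.nonzero(m); u,v=xs.mean()+262,ys.mean()+185; print(u,v,len(xs),onz(k,u,v,.109))
t=cv2.imread('pics/top0.png').max(2)[238:255,155:176]; ys,xs=np.nonzero(t<45);print(len(xs)); ut,vt=xs.mean()+155,ys.mean()+238
print(ut,vt,onz(cam('top'),ut,vt,.109), tri([ray(k,u,v),ray(cam('top'),ut,vt)]))
E
```

```text
278.0816326530612 199.18775510204082 245 [0.417431  0.3111688 0.109    ]
31
164.16129032258064 245.74193548387098 [0.42073531 0.31028589 0.109     ] [0.41949547 0.31006849 0.1146408 ]
```

Emit:
step_arm:
  moves:
    - [[0,0,0,-0.045,0.04,-0.15,0.5],[0,0,0,-0.045,0.04,-0.3,0.5],[0,0,0,-0.045,0.04,-0.45,0.5],[0,0,0,-0.045,0.04,-0.6,0.5],[0,0,0,-0.045,0.04,-0.75,0.5],[0,0,0,-0.045,0.04,-0.85,0.5],[0,0,0,-0.045,0.04,-0.93,0.5],[0,0,0,-0.045,0.04,-0.93,0.5],[0,0,0,-0.045,0.04,-0.93,0.5],[0,0,0,-0.045,0.04,-0.93,0.5]]

```text
time_s: 7.7
eef_pos: [0.4184, 0.312, 0.0916]
tcp_rot: [1.0, -0.001, 0.001, -0.0]
contact_force: [0.7, 0.2, -0.2]
opening: 0.0458
grip_force: 0.0
```

Emit:
step_arm:
  moves:
    - [[0,0,0,0,0,0,0.3],[0,0,0,0,0,0,0.1],[0,0,0,0,0,0,0],[0,0,0,0,0,0,0],[0,0,0,0,0,0,0],[0,0,0,0,0,0,0],[0,0,0,0,0,0,0],[0,0,0,0,0,0,0],[0,0,0,0,0,0,0],[0,0,0,0,0,0,0]]
  squeeze: 15

```text
time_s: 8.95
eef_pos: [0.418, 0.3104, 0.0907]
tcp_rot: [1.0, -0.001, -0.0, 0.001]
contact_force: [-0.1, -5.2, 4.6]
opening: 0.0164
grip_force: 15.0
```

```bash
python3 - <<'E'
from h import *
o,im,k=shot('wrist','w3'); print(o['qpos'].round(2),o['eef_pos'])
E
python3 - <<'E'
import numpy as np
b=np.arctan2(54,-98)
for t in np.arange(.1,1.61,.1): print(round(t,1),((98+112*np.cos(b-t))/200).round(3),((-54+112*np.sin(b-t))/200).round(3))
E
```

```text
[-0.35  0.49 -0.52  1.95  0.33  0.8  -2.63] [0.41800039 0.31037547 0.09068988]
0.1 0.029 0.048
0.2 0.063 0.092
0.3 0.101 0.133
0.4 0.143 0.17
0.5 0.189 0.202
0.6 0.238 0.23
0.7 0.289 0.253
0.8 0.342 0.27
0.9 0.397 0.282
1.0 0.452 0.289
1.1 0.508 0.29
1.2 0.564 0.285
1.3 0.619 0.275
1.4 0.673 0.259
1.5 0.725 0.238
1.6 0.774 0.212
```

View pics/w3.png

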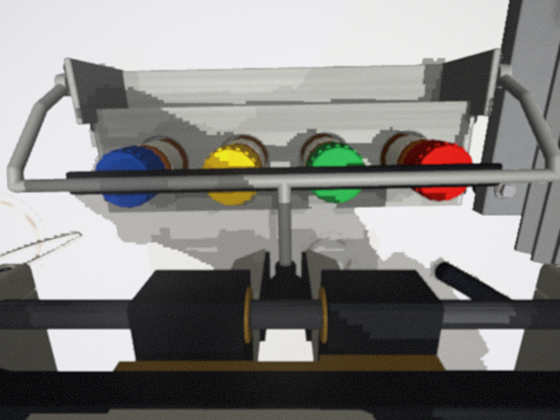

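The knob is between the pads, with the stem running at column 285 up to the bar at row 180. I'll follow the arc from 0 to 1.0 rad, then check.

Emit:
step_arm:
  moves:
    - [[0,0,0,0.029,0,0.048,0],[0,0,0,0.063,0,0.092,0],[0,0,0,0.1,0,0.133,0],[0,0,0,0.143,0,0.17,0],[0,0,0,0.19,0,0.2,0],[0,0,0,0.24,0,0.23,0],[0,0,0,0.29,0,0.253,0],[0,0,0,0.34,0,0.27,0],[0,0,0,0.4,0,0.282,0],[0,0,0,0.45,0,0.289,0]]

```text
time_s: 10.25
eef_pos: [0.5089, 0.312, 0.1488]
tcp_rot: [1.0, -0.001, 0.0, -0.0]
contact_force: [-0.9, -1.4, -2.3]
opening: 0.0167
grip_force: 15.0
```

```bash
python3 - <<'E'
from h import *
o=arm.get_obs(); print(o['qpos'].round(2),o['eef_pos'],o['contact_force'])
_,im,_=shot('scene','s1'); cv2.imwrite('pics/s1c.png',cv2.resize(im[170:310,100:320,::-1],(660,420)))
E
```

```text
[-0.28  0.52 -0.52  1.71  0.3   0.99 -2.48] [0.50891407 0.31201095 0.14876912] [-0.87576754 -1.44999762 -2.33929184]
```

View pics/s1c.png

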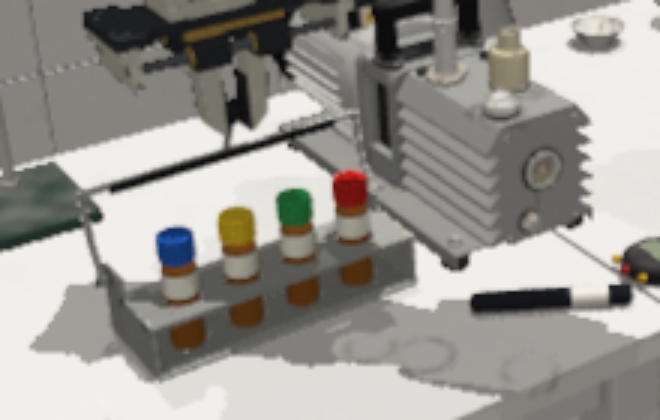

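The bar is about 57° up, held by the knob at about (235,125), and the four vials are undisturbed. I'll follow the arc on down to near the stop.

```bash
python3 - <<'E'
import numpy as np
b=np.arctan2(54,-98)
f=lambda t:np.array([112*np.cos(b-t),112*np.sin(b-t)])/200
for t in np.arange(1.1,2.36,.125): print(round(t,3),(f(t)-f(1.0)).round(3))
E
```

```text
1.1 [0.056 0.001]
1.225 [ 0.126 -0.006]
1.35 [ 0.194 -0.021]
1.475 [ 0.26  -0.045]
1.6 [ 0.322 -0.076]
1.725 [ 0.38  -0.116]
1.85 [ 0.433 -0.162]
1.975 [ 0.479 -0.214]
2.1 [ 0.518 -0.272]
2.225 [ 0.551 -0.334]
2.35 [ 0.575 -0.4  ]
```

Emit:
step_arm:
  moves:
    - [[0,0,0,0.056,0,0.001,0],[0,0,0,0.126,0,-0.006,0],[0,0,0,0.194,0,-0.021,0],[0,0,0,0.26,0,-0.045,0],[0,0,0,0.322,0,-0.076,0],[0,0,0,0.38,0,-0.116,0],[0,0,0,0.433,0,-0.162,0],[0,0,0,0.479,0,-0.214,0],[0,0,0,0.518,0,-0.272,0],[0,0,0,0.535,0,-0.3,0]]

```text
time_s: 11.55
eef_pos: [0.6157, 0.3138, 0.0879]
tcp_rot: [1.0, -0.0, 0.0, -0.002]
contact_force: [1.3, 6.3, -0.1]
opening: 0.0166
grip_force: 15.0
```

Emit:
step_arm:
  moves:
    - [[0,0,0,0.016,0,-0.034,0],[0,0,0,0.03,0,-0.07,0],[0,0,0,0.035,0,-0.085,0],[0,0,0,0.035,0,-0.085,0],[0,0,0,0.035,0,-0.085,0.2],[0,0,0,0.035,0,-0.085,0.4],[0,0,0,0.035,0,-0.085,0.4],[0,0,0,0.035,0,0.1,0.4],[0,0,0,0.035,0,0.4,0.4],[0,0,0,0.035,0,0.6,0.4]]

```text
time_s: 12.8
eef_pos: [0.6225, 0.3113, 0.2111]
tcp_rot: [1.0, -0.001, 0.001, -0.0]
contact_force: [1.2, 0.5, -0.5]
opening: 0.0366
grip_force: 0.0
```

```bash
python3 - <<'E'
from h import *
o=arm.get_obs(); print(o['qpos'].round(2),o['eef_pos'],o['contact_force'])
_,im,_=shot('scene','s2'); cv2.imwrite('pics/s2c.png',cv2.resize(im[170:310,100:320,::-1],(660,420)))
E
```

```text
[-0.25  0.62 -0.5   1.37  0.3   1.23 -2.34] [0.62248954 0.31131081 0.21110889] [ 1.20289849  0.50978555 -0.54855414]
```

View pics/s2c.png

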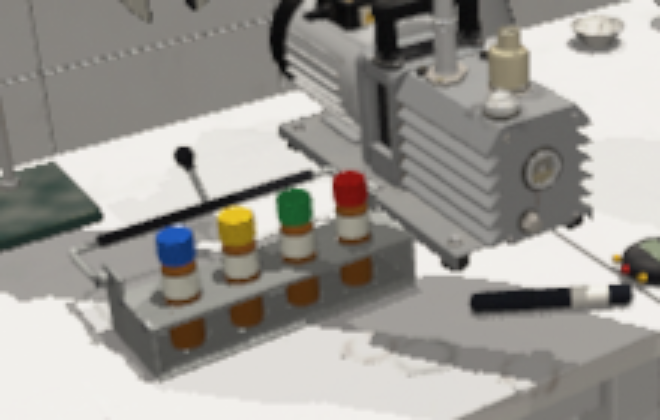

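The bar lies back on its stop, with the knob at (185,155) of the crop behind the rack, and all four vials are standing. I'll turn the tool a quarter turn and look at the vials from above.

Emit:
step_arm:
  moves:
    - [[0,0,0.05,0,0,0.2,0.65],[0,0,0.1,-0.2,0,0.35,0.65],[0,0,0.15,-0.4,-0.1,0.35,0.65],[0,0,0.2,-0.6,-0.2,0.35,0.65],[0,0,0.25,-0.75,-0.2,0.35,0.65],[0,0,0.3,-0.75,-0.2,0.35,0.65],[0,0,0.35,-0.75,-0.2,0.35,0.65],[0,0,0.4,-0.75,-0.2,0.35,0.65],[0,0,0.45,-0.75,-0.2,0.35,0.65],[0,0,0.5,-0.75,-0.2,0.35,0.65]]

```text
time_s: 14.1
eef_pos: [0.472, 0.2708, 0.2781]
tcp_rot: [0.706, 0.708, -0.001, 0.0]
contact_force: [0.1, 0.3, -0.5]
opening: 0.0601
grip_force: 0.0
```

```bash
cat > vial.py <<'E'
from h import *
o,im,k=shot('wrist','wv'); t=optics.get_image('top'); kt=cam('top')
print(o['qpos'].round(2),o['eef_pos'].round(4),o['tcp_rot'].round(4))
for c in HUE:
  for n,i,q,am in(('w',im,k,100),('t',t,kt,25)):
    for b in blobs(i,c,v=40,amin=am)[:3]:
        p=onz(q,*b[-2:],.092)   # centroid of top disc + visible cap side: ~ between
        if p[1]>.15 and p[1]<.5: print(c,n,b,p.round(4),onz(q,b[1]+b[3]/2-.5,b[2]+b[4]/2-.5,.092).round(4))
E
python3 vial.py; cp pics/wv.png pics/w4.png
```

```text
[ 0.05  0.41 -0.93  1.64  0.35  1.27 -0.94] [0.472  0.2708 0.2781] [ 7.059e-01  7.083e-01 -5.000e-04  3.000e-04]
red w (561, 272, 201, 25, 29, 283.6, 215.6) [0.4697 0.2379 0.092 ] [0.4702 0.2386 0.092 ]
yellow w (626, 268, 109, 29, 29, 281.9, 123.0) [0.4679 0.3368 0.092 ] [0.468  0.3368 0.092 ]
green w (504, 271, 158, 24, 27, 282.5, 171.4) [0.4685 0.2872 0.092 ] [0.4685 0.2876 0.092 ]
blue w (697, 267, 54, 29, 32, 280.9, 69.5) [0.4669 0.3868 0.092 ] [0.467  0.3868 0.092 ]
blue t (79, 131, 224, 10, 11, 135.9, 228.5) [0.4698 0.388  0.092 ] [0.4685 0.389  0.092 ]
```

View pics/w4.png

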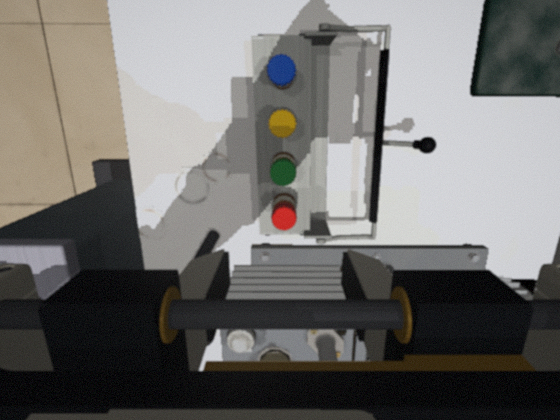

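```bash
python3 - <<'E'
from h import *
k=cam('wrist',arm.get_obs())
for v in(245,265,292):
  for z in(.01,.05,.1,.15,.2): print(v,z,onz(k,285,v,z).round(3))
kt=cam('top')
for u,v in((224,150),(224,200),(224,245),(245,254)):
  for z in(.02,.15,.2): print(u,v,z,onz(kt,u,v,z).round(3))
E
```

```text
245 0.01 [0.471 0.167 0.01 ]
245 0.05 [0.471 0.184 0.05 ]
245 0.1 [0.471 0.206 0.1  ]
245 0.15 [0.471 0.228 0.15 ]
245 0.2 [0.471 0.25  0.2  ]
265 0.01 [0.471 0.136 0.01 ]
265 0.05 [0.471 0.156 0.05 ]
265 0.1 [0.471 0.182 0.1  ]
265 0.15 [0.471 0.207 0.15 ]
265 0.2 [0.471 0.233 0.2  ]
292 0.01 [0.471 0.091 0.01 ]
292 0.05 [0.471 0.116 0.05 ]
292 0.1 [0.471 0.147 0.1  ]
292 0.15 [0.471 0.178 0.15 ]
292 0.2 [0.471 0.208 0.2  ]
224 150 0.02 [0.704 0.166 0.02 ]
224 150 0.15 [0.658 0.154 0.15 ]
224 150 0.2 [0.641 0.149 0.2  ]
224 200 0.02 [0.558 0.167 0.02 ]
224 200 0.15 [0.527 0.154 0.15 ]
224 200 0.2 [0.515 0.15  0.2  ]
224 245 0.02 [0.432 0.167 0.02 ]
224 245 0.15 [0.414 0.155 0.15 ]
224 245 0.2 [0.406 0.15  0.2  ]
245 254 0.02 [0.407 0.11  0.02 ]
245 254 0.15 [0.39  0.103 0.15 ]
245 254 0.2 [0.384 0.101 0.2  ]
```

The pump's left edge is at y ≈ 0.167, which clears the gripper at the red vial. I'll fetch red first.

Emit:
step_arm:
  moves:
    - [[0,0,0,-0.01,-0.08,-0.1,0.65],[0,0,0,-0.01,-0.157,-0.3,0.65],[0,0,0,-0.01,-0.157,-0.5,0.65],[0,0,0,-0.01,-0.157,-0.7,0.65],[0,0,0,-0.01,-0.157,-0.8,0.65],[0,0,0,-0.01,-0.157,-0.9,0.65],[0,0,0,-0.01,-0.157,-0.95,0.65],[0,0,0,-0.01,-0.157,-0.95,0.65],[0,0,0,-0.01,-0.157,-0.95,0.65],[0,0,0,-0.01,-0.157,-0.95,0.65]]

```text
time_s: 15.45
eef_pos: [0.4704, 0.2404, 0.0893]
tcp_rot: [0.708, 0.707, 0.001, 0.0]
contact_force: [-0.1, -0.4, 0.4]
opening: 0.0599
grip_force: 0.0
```

Emit:
step_arm:
  moves:
    - [[0,0,0,0,0,-0.1,0.65],[0,0,0,0,0,-0.16,0.65],[0,0,0,0,0,-0.16,0.6],[0,0,0,0,0,-0.16,0.45],[0,0,0,0,0,-0.16,0.3],[0,0,0,0,0,-0.16,0.2],[0,0,0,0,0,-0.16,0.2],[0,0,0,0,0,-0.16,0.2],[0,0,0,0,0,-0.16,0.2],[0,0,0,0,0,-0.16,0.2]]
  squeeze: 15

```text
time_s: 16.7
eef_pos: [0.4701, 0.2403, 0.0568]
tcp_rot: [0.707, 0.707, 0.0, 0.0]
contact_force: [-1.0, -0.4, 5.2]
opening: 0.0265
grip_force: 15.0
```

Emit:
step_arm:
  moves:
    - [[0,0,0,0,0,0.05,0.2],[0,0,0,0,0,0.15,0.2],[0,0,0,0,0,0.3,0.2],[0,0,0,0,0,0.5,0.2],[0,0,0,0,0,0.7,0.2],[0,0,0,0,0,0.9,0.2],[0,0,0,0,0,1,0.2],[0,0,0,0,-0.1,1,0.2],[0,0,0,0,-0.2,1,0.2],[0,0,0,0,-0.2,1,0.2]]

```text
time_s: 17.95
eef_pos: [0.47, 0.1989, 0.2575]
tcp_rot: [0.708, 0.706, -0.0, 0.001]
contact_force: [-0.3, -0.2, -1.0]
opening: 0.0263
grip_force: 15.0
```

Emit:
step_arm:
  moves:
    - [[0,0,0,0,0,0.2,0.2],[0,0,0,0,0,0.4,0.2],[0,0,0,0,-0.1,0.48,0.2],[0,0,0,0,-0.25,0.48,0.2],[0,0,0,0,-0.4,0.48,0.2],[0,0,0,0,-0.55,0.48,0.2],[0,0,0,0,-0.7,0.48,0.2],[0,0,0,0,-0.85,0.48,0.2],[0,0,0,0,-0.95,0.48,0.2],[0,0,0,0,-1,0.48,0.2]]

```text
time_s: 19.2
eef_pos: [0.4699, 0.0001, 0.3531]
tcp_rot: [0.708, 0.707, 0.0, 0.0]
contact_force: [0.5, -0.4, -0.8]
opening: 0.0269
grip_force: 15.0
```

Emit:
step_arm:
  moves:
    - [[0,0,0,0,-0.1,0,0.2],[0,0,0,0.01,-0.25,0,0.2],[0,0,0,0.02,-0.4,0,0.2],[0,0,0,0.03,-0.55,0,0.2],[0,0,0,0.035,-0.7,0,0.2],[0,0,0,0.035,-0.85,0,0.2],[0,0,0,0.035,-0.95,-0.05,0.2],[0,0,0,0.035,-1,-0.15,0.2],[0,0,0,0.035,-1,-0.3,0.2],[0,0,0,0.035,-1,-0.4,0.2]]

```text
time_s: 20.45
eef_pos: [0.4766, -0.1987, 0.2708]
tcp_rot: [0.707, 0.707, 0.0, -0.001]
contact_force: [1.0, -0.9, -0.3]
opening: 0.027
grip_force: 15.0
```

Emit:
step_arm:
  moves:
    - [[0,0,0,0,-0.06,-0.1,0.2],[0,0,0,0,-0.108,-0.2,0.2],[0,0,0,0,-0.108,-0.35,0.2],[0,0,0,0,-0.108,-0.5,0.2],[0,0,0,0,-0.108,-0.6,0.2],[0,0,0,0,-0.108,-0.7,0.2],[0,0,0,0,-0.108,-0.76,0.2],[0,0,0,0,-0.108,-0.76,0.2],[0,0,0,0,-0.108,-0.76,0.2],[0,0,0,0,-0.108,-0.76,0.2]]

```text
time_s: 21.7
eef_pos: [0.4774, -0.2215, 0.1213]
tcp_rot: [0.707, 0.707, 0.0, 0.001]
contact_force: [0.0, -0.4, -1.1]
opening: 0.0268
grip_force: 15.0
```

```bash
python3 - <<'E'
from h import *
o,im,k=shot('wrist','w5'); print(o['eef_pos'].round(4),o['contact_force'].round(1))
p=[proj(k,(x,y,.05)) for x,y in((.4768,-.2208),(.49,-.268),(.5037,-.317),(.517,-.3645))]
for q in p: cv2.drawMarker(im,tuple(int(round(a)) for a in q),(255,0,255),0,8)
cv2.imwrite('pics/w5.png',im[:,:,::-1])
E
```

```text
[ 0.4774 -0.2215  0.1213] [ 0.  -0.4 -1.1]
```

View pics/w5.png

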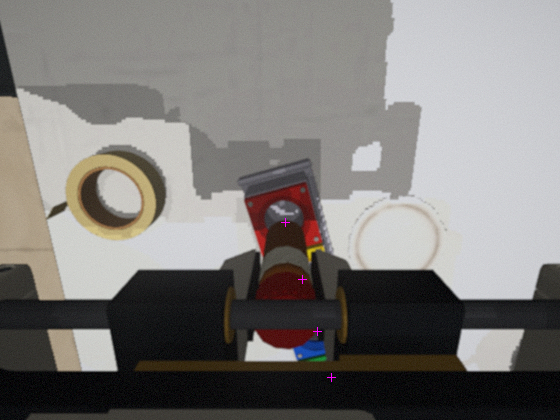

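The well (dark ring centred near (284,218)) sits directly under the vial and matches the predicted mark at (285,222). I'll lower it.

Emit:
step_arm:
  moves:
    - [[0,0,0,0,0,-0.05,0.2],[0,0,0,0,0,-0.1,0.2],[0,0,0,0,0,-0.15,0.2],[0,0,0,0,0,-0.2,0.2],[0,0,0,0,0,-0.24,0.2],[0,0,0,0,0,-0.27,0.2],[0,0,0,0,0,-0.28,0.2],[0,0,0,0,0,-0.28,0.2],[0,0,0,0,0,-0.28,0.2],[0,0,0,0,0,-0.28,0.2]]

```text
time_s: 23.0
eef_pos: [0.4766, -0.2214, 0.0644]
tcp_rot: [0.708, 0.707, -0.0, -0.0]
contact_force: [-0.7, 5.0, -2.6]
opening: 0.0263
grip_force: 15.0
```

Emit:
step_arm:
  moves:
    - [[0,0,0,0,0,0,0.35],[0,0,0,0,0,0,0.5],[0,0,0,0,0,0,0.5],[0,0,0,0,0,0.1,0.5],[0,0,0,0,0,0.25,0.5],[0,0,0,0,0,0.4,0.5],[0,0,0,0,0,0.55,0.5],[0,0,0,0,0,0.7,0.5],[0,0,0,0,0,0.85,0.5],[0,0,0,0,0,1,0.5]]

```text
time_s: 24.25
eef_pos: [0.4769, -0.2216, 0.2657]
tcp_rot: [0.707, 0.707, -0.0, 0.0]
contact_force: [0.2, 0.6, -0.6]
opening: 0.0457
grip_force: 0.0
```

```bash
python3 - <<'E'
from h import *
o,im,k=shot('wrist','w6'); print(o['eef_pos'].round(4),o['qpos'].round(2))
for c in HUE:
    for b in blobs(im,c,v=40,amin=200)[:2]: print(c,b,onz(k,*b[-2:],.05).round(4),onz(k,*b[-2:],.103).round(4))
E
```

```text
[ 0.4769 -0.2216  0.2657] [ 0.94  0.35 -0.79  1.71  0.26  1.2   0.08]
red (1520, 260, 155, 50, 49, 285.1, 180.4) [ 0.4762 -0.2213  0.05  ] [ 0.4763 -0.2096  0.103 ]
yellow (1015, 273, 195, 47, 47, 296.6, 219.5) [ 0.49   -0.2693  0.05  ] [ 0.4881 -0.2508  0.103 ]
green (516, 295, 269, 37, 32, 313.2, 285.6) [ 0.5121 -0.3594  0.05  ] [ 0.5071 -0.3281  0.103 ]
blue (960, 284, 234, 46, 43, 306.9, 255.7) [ 0.5032 -0.3171  0.05  ] [ 0.4995 -0.2919  0.103 ]
```

View pics/w6.png

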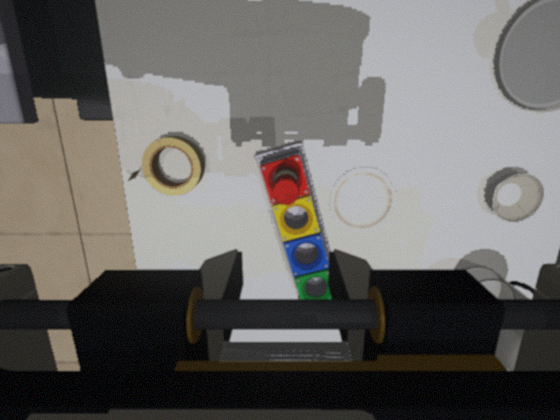

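The red vial stands in its block (cap at (285,187)), and the other wells are free at (297,217), (306,254) and (316,286). Green is next.

Emit:
step_arm:
  moves:
    - [[0,0,0,0,0.1,0.1,0.65],[0,0,0,0,0.3,0.1,0.65],[0,0,0,0,0.5,0.1,0.65],[0,0,0,0,0.75,0.1,0.65],[0,0,0,0,1,0.1,0.65],[0,0,0,0,1,0.1,0.65],[0,0,0,0,1,0.1,0.65],[0,0,0,0,1,0.1,0.65],[0,0,0,0,1,0.1,0.65],[0,0,0,0,1,0.1,0.65]]

```text
time_s: 25.55
eef_pos: [0.4769, -0.022, 0.2844]
tcp_rot: [0.708, 0.706, -0.0, -0.0]
contact_force: [1.0, -0.2, -0.1]
opening: 0.0596
grip_force: 0.0
```

Emit:
step_arm:
  moves:
    - [[0,0,0,0,0.15,0,0.65],[0,0,0,0,0.35,0,0.65],[0,0,0,0,0.6,0,0.65],[0,0,0,0,0.8,0,0.65],[0,0,0,0,1,0,0.65],[0,0,0,0,1,0,0.65],[0,0,0,0,1,0,0.65],[0,0,0,0,1,0,0.65],[0,0,0,0,1,0,0.65],[0,0,0,0,1,0,0.65]]

```text
time_s: 26.8
eef_pos: [0.4771, 0.178, 0.2846]
tcp_rot: [0.708, 0.706, -0.0, 0.0]
contact_force: [0.3, 0.6, 0.4]
opening: 0.0597
grip_force: 0.0
```

Emit:
step_arm:
  moves:
    - [[0,0,0,-0.02,0.2,0,0.65],[0,0,0,-0.04,0.4,0,0.65],[0,0,0,-0.04,0.548,0,0.65],[0,0,0,-0.04,0.548,-0.15,0.65],[0,0,0,-0.04,0.548,-0.3,0.65],[0,0,0,-0.04,0.548,-0.5,0.65],[0,0,0,-0.04,0.548,-0.7,0.65],[0,0,0,-0.04,0.548,-0.85,0.65],[0,0,0,-0.04,0.548,-0.9,0.65],[0,0,0,-0.04,0.548,-0.9,0.65]]

```text
time_s: 28.05
eef_pos: [0.469, 0.2882, 0.1047]
tcp_rot: [0.707, 0.707, -0.0, -0.0]
contact_force: [0.1, 0.1, 0.3]
opening: 0.0596
grip_force: 0.0
```

Emit:
step_arm:
  moves:
    - [[0,0,0,0,0,-0.1,0.65],[0,0,0,0,0,-0.2,0.65],[0,0,0,0,0,-0.24,0.65],[0,0,0,0,0,-0.24,0.55],[0,0,0,0,0,-0.24,0.4],[0,0,0,0,0,-0.24,0.3],[0,0,0,0,0,-0.24,0.2],[0,0,0,0,0,-0.24,0.2],[0,0,0,0,0,-0.24,0.2],[0,0,0,0,0,-0.24,0.2]]

```text
time_s: 29.3
eef_pos: [0.4692, 0.2884, 0.0569]
tcp_rot: [0.707, 0.707, 0.0, 0.0]
contact_force: [-0.5, -0.1, 5.1]
opening: 0.0269
grip_force: 15.0
```

Emit:
step_arm:
  moves:
    - [[0,0,0,0,0,0.05,0.2],[0,0,0,0,0,0.15,0.2],[0,0,0,0,0,0.3,0.2],[0,0,0,0,0,0.5,0.2],[0,0,0,0,0,0.7,0.2],[0,0,0,0,0,0.9,0.2],[0,0,0,0,0,1,0.2],[0,0,0,0,-0.1,1,0.2],[0,0,0,0,-0.2,1,0.2],[0,0,0,0,-0.2,1,0.2]]

```text
time_s: 30.55
eef_pos: [0.4691, 0.2469, 0.2576]
tcp_rot: [0.708, 0.706, 0.0, 0.001]
contact_force: [0.7, 0.1, -0.0]
opening: 0.0268
grip_force: 15.0
```

Emit:
step_arm:
  moves:
    - [[0,0,0,0,-0.05,0.2,0.2],[0,0,0,0,-0.1,0.4,0.2],[0,0,0,0,-0.2,0.48,0.2],[0,0,0,0,-0.35,0.48,0.2],[0,0,0,0,-0.5,0.48,0.2],[0,0,0,0,-0.65,0.48,0.2],[0,0,0,0,-0.8,0.48,0.2],[0,0,0,0,-0.9,0.48,0.2],[0,0,0,0,-1,0.48,0.2],[0,0,0,0,-1,0.48,0.2]]

```text
time_s: 31.8
eef_pos: [0.469, 0.0478, 0.353]
tcp_rot: [0.708, 0.706, 0.0, 0.0]
contact_force: [-0.5, -0.1, -0.0]
opening: 0.0267
grip_force: 15.0
```

Emit:
step_arm:
  moves:
    - [[0,0,0,0,-0.1,0,0.2],[0,0,0,0.05,-0.25,0,0.2],[0,0,0,0.1,-0.4,0,0.2],[0,0,0,0.15,-0.55,0,0.2],[0,0,0,0.2,-0.7,0,0.2],[0,0,0,0.2,-0.8,0,0.2],[0,0,0,0.2,-0.9,0,0.2],[0,0,0,0.2,-1,0,0.2],[0,0,0,0.2,-1,0,0.2],[0,0,0,0.2,-1,0,0.2]]

```text
time_s: 33.05
eef_pos: [0.5089, -0.1509, 0.3527]
tcp_rot: [0.707, 0.707, 0.0, -0.0]
contact_force: [0.8, 0.8, -0.2]
opening: 0.0268
grip_force: 15.0
```

Emit:
step_arm:
  moves:
    - [[0,0,0,0,-0.15,0,0.2],[0,0,0,0.02,-0.3,0,0.2],[0,0,0,0.04,-0.45,0,0.2],[0,0,0,0.04,-0.6,-0.05,0.2],[0,0,0,0.04,-0.75,-0.15,0.2],[0,0,0,0.04,-0.9,-0.3,0.2],[0,0,0,0.04,-1,-0.45,0.2],[0,0,0,0.04,-1,-0.6,0.2],[0,0,0,0.04,-1,-0.75,0.2],[0,0,0,0.04,-1,-0.75,0.2]]

```text
time_s: 34.3
eef_pos: [0.5153, -0.3511, 0.1996]
tcp_rot: [0.707, 0.707, -0.001, -0.003]
contact_force: [-0.7, -0.2, 0.8]
opening: 0.0269
grip_force: 15.0
```

Emit:
step_arm:
  moves:
    - [[0,0,0,0,-0.063,0,0.2],[0,0,0,0,-0.063,-0.1,0.2],[0,0,0,0,-0.063,-0.2,0.2],[0,0,0,0,-0.063,-0.3,0.2],[0,0,0,0,-0.063,-0.4,0.2],[0,0,0,0,-0.063,-0.47,0.2],[0,0,0,0,-0.063,-0.54,0.2],[0,0,0,0,-0.063,-0.6,0.2],[0,0,0,0,-0.063,-0.65,0.2],[0,0,0,0,-0.063,-0.67,0.2]]

```text
time_s: 35.55
eef_pos: [0.5167, -0.3643, 0.0679]
tcp_rot: [0.707, 0.707, -0.0, -0.0]
contact_force: [0.1, -0.5, -0.4]
opening: 0.0265
grip_force: 15.0
```

Emit:
step_arm:
  moves:
    - [[0,0,0,0,0,-0.01,0.2],[0,0,0,0,0,-0.01,0.2],[0,0,0,0,0,-0.01,0.35],[0,0,0,0,0,-0.01,0.5],[0,0,0,0,0,-0.01,0.5],[0,0,0,0,0,0.1,0.5],[0,0,0,0,0,0.3,0.5],[0,0,0,0,0,0.55,0.5],[0,0,0,0,0,0.8,0.5],[0,0,0,0,0,1,0.5]]

```text
time_s: 36.8
eef_pos: [0.5172, -0.3643, 0.2709]
tcp_rot: [0.707, 0.707, 0.0, 0.001]
contact_force: [1.0, 0.4, -0.8]
opening: 0.0459
grip_force: 0.0
```

Emit:
step_arm:
  moves:
    - [[0,0,0,0,0.1,0.1,0.65],[0,0,0,0,0.3,0.1,0.65],[0,0,0,-0.05,0.5,0.1,0.65],[0,0,0,-0.1,0.75,0.1,0.65],[0,0,0,-0.2,1,0.1,0.65],[0,0,0,-0.24,1,0.1,0.65],[0,0,0,-0.24,1,0.1,0.65],[0,0,0,-0.24,1,0.1,0.65],[0,0,0,-0.24,1,0.1,0.65],[0,0,0,-0.24,1,0.1,0.65]]

```text
time_s: 38.05
eef_pos: [0.4691, -0.1648, 0.2883]
tcp_rot: [0.708, 0.706, 0.0, -0.0]
contact_force: [-0.6, 0.1, 0.3]
opening: 0.0594
grip_force: 0.0
```

Emit:
step_arm:
  moves:
    - [[0,0,0,0,0.15,0,0.65],[0,0,0,0,0.35,0,0.65],[0,0,0,0,0.6,0,0.65],[0,0,0,0,0.8,0,0.65],[0,0,0,0,1,0,0.65],[0,0,0,0,1,0,0.65],[0,0,0,0,1,0,0.65],[0,0,0,0,1,0,0.65],[0,0,0,0,1,0,0.65],[0,0,0,0,1,0,0.65]]

```text
time_s: 39.3
eef_pos: [0.469, 0.035, 0.2885]
tcp_rot: [0.708, 0.706, -0.0, 0.0]
contact_force: [0.9, 0.3, -0.0]
opening: 0.0599
grip_force: 0.0
```

Emit:
step_arm:
  moves:
    - [[0,0,0,0,0.15,0,0.65],[0,0,0,0,0.35,0,0.65],[0,0,0,0,0.6,0,0.65],[0,0,0,0,0.8,0,0.65],[0,0,0,0,1,0,0.65],[0,0,0,0,1,0,0.65],[0,0,0,0,1,0,0.65],[0,0,0,0,1,0,0.65],[0,0,0,0,1,0,0.65],[0,0,0,0,1,0,0.65]]

```text
time_s: 40.55
eef_pos: [0.4691, 0.235, 0.2886]
tcp_rot: [0.708, 0.706, -0.0, 0.0]
contact_force: [0.1, -0.1, 0.7]
opening: 0.0597
grip_force: 0.0
```

```bash
python3 vial.py; python3 - <<'E'
from h import *
_,im,k=shot('scene','s3'); cv2.imwrite('pics/s3c.png',cv2.resize(im[160:240,310:420,::-1],(660,480)))
E
```

```text
[ 0.14  0.37 -0.94  1.67  0.31  1.27 -0.87] [0.4691 0.235  0.2886] [ 7.078e-01  7.064e-01 -0.000e+00  1.000e-04]
yellow w (654, 270, 71, 29, 31, 284.2, 86.0) [0.4678 0.3369 0.092 ] [0.4676 0.3369 0.092 ]
yellow t (56, 151, 223, 6, 11, 153.7, 227.9) [0.4705 0.342  0.092 ] [0.4702 0.3425 0.092 ]
blue w (764, 269, 14, 29, 35, 283.0, 30.9) [0.4669 0.3867 0.092 ] [0.4669 0.3866 0.092 ]
blue t (94, 131, 224, 12, 11, 136.6, 228.7) [0.4692 0.3862 0.092 ] [0.4685 0.3864 0.092 ]
```

View pics/s3c.png

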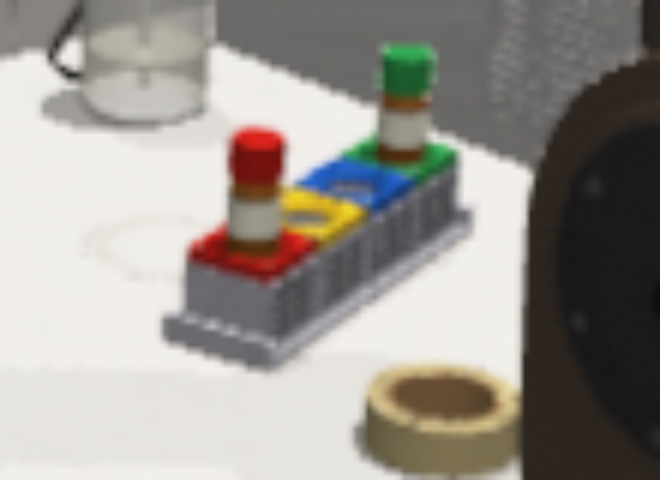

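Red (cap (257,155)) and green (cap (407,70)) stand upright in their blocks, showing equal exposed height. Yellow is next.

Emit:
step_arm:
  moves:
    - [[0,0,0,0,0.2,0,0.65],[0,0,0,0,0.4,0,0.65],[0,0,0,0,0.51,0,0.65],[0,0,0,0,0.51,-0.15,0.65],[0,0,0,0,0.51,-0.3,0.65],[0,0,0,0,0.51,-0.5,0.65],[0,0,0,0,0.51,-0.7,0.65],[0,0,0,0,0.51,-0.85,0.65],[0,0,0,0,0.51,-0.92,0.65],[0,0,0,0,0.51,-0.92,0.65]]

```text
time_s: 41.95
eef_pos: [0.4688, 0.3375, 0.1042]
tcp_rot: [0.707, 0.707, -0.001, -0.0]
contact_force: [0.2, -0.6, -0.1]
opening: 0.0596
grip_force: 0.0
```

Emit:
step_arm:
  moves:
    - [[0,0,0,0,0,-0.1,0.65],[0,0,0,0,0,-0.2,0.65],[0,0,0,0,0,-0.24,0.65],[0,0,0,0,0,-0.24,0.55],[0,0,0,0,0,-0.24,0.4],[0,0,0,0,0,-0.24,0.3],[0,0,0,0,0,-0.24,0.2],[0,0,0,0,0,-0.24,0.2],[0,0,0,0,0,-0.24,0.2],[0,0,0,0,0,-0.24,0.2]]

```text
time_s: 43.2
eef_pos: [0.4692, 0.3379, 0.0569]
tcp_rot: [0.707, 0.707, 0.0, 0.0]
contact_force: [0.7, -0.8, 5.9]
opening: 0.0268
grip_force: 15.0
```

Emit:
step_arm:
  moves:
    - [[0,0,0,0,0,0.05,0.2],[0,0,0,0,0,0.15,0.2],[0,0,0,0,0,0.3,0.2],[0,0,0,0,0,0.5,0.2],[0,0,0,0,0,0.7,0.2],[0,0,0,0,-0.05,0.9,0.2],[0,0,0,0,-0.15,1,0.2],[0,0,0,0,-0.3,1,0.2],[0,0,0,0,-0.4,1,0.2],[0,0,0,0,-0.45,1,0.2]]

```text
time_s: 44.45
eef_pos: [0.4689, 0.2466, 0.2575]
tcp_rot: [0.708, 0.706, 0.0, 0.0]
contact_force: [0.3, -0.3, -0.9]
opening: 0.0266
grip_force: 15.0
```

Emit:
step_arm:
  moves:
    - [[0,0,0,0,-0.05,0.2,0.2],[0,0,0,0,-0.1,0.4,0.2],[0,0,0,0,-0.2,0.48,0.2],[0,0,0,0,-0.35,0.48,0.2],[0,0,0,0,-0.5,0.48,0.2],[0,0,0,0,-0.65,0.48,0.2],[0,0,0,0,-0.8,0.48,0.2],[0,0,0,0,-0.9,0.48,0.2],[0,0,0,0,-1,0.48,0.2],[0,0,0,0,-1,0.48,0.2]]

```text
time_s: 45.7
eef_pos: [0.469, 0.0469, 0.3529]
tcp_rot: [0.708, 0.706, 0.0, 0.0]
contact_force: [-0.8, 0.4, -1.2]
opening: 0.0265
grip_force: 15.0
```

Emit:
step_arm:
  moves:
    - [[0,0,0,0,-0.1,0,0.2],[0,0,0,0,-0.25,0,0.2],[0,0,0,0,-0.4,0,0.2],[0,0,0,0.03,-0.55,0,0.2],[0,0,0,0.06,-0.7,0,0.2],[0,0,0,0.1,-0.8,0,0.2],[0,0,0,0.1,-0.9,0,0.2],[0,0,0,0.1,-1,0,0.2],[0,0,0,0.1,-1,0,0.2],[0,0,0,0.1,-1,0,0.2]]

```text
time_s: 46.95
eef_pos: [0.4889, -0.1515, 0.3526]
tcp_rot: [0.707, 0.707, 0.0, -0.0]
contact_force: [0.3, 0.4, 0.2]
opening: 0.0269
grip_force: 15.0
```

Emit:
step_arm:
  moves:
    - [[0,0,0,0,-0.15,0,0.2],[0,0,0,0,-0.3,0,0.2],[0,0,0,0.005,-0.45,0,0.2],[0,0,0,0.005,-0.55,-0.05,0.2],[0,0,0,0.005,-0.582,-0.15,0.2],[0,0,0,0.005,-0.582,-0.3,0.2],[0,0,0,0.005,-0.582,-0.45,0.2],[0,0,0,0.005,-0.582,-0.6,0.2],[0,0,0,0.005,-0.582,-0.75,0.2],[0,0,0,0.005,-0.582,-0.75,0.2]]

```text
time_s: 48.2
eef_pos: [0.4885, -0.2675, 0.2004]
tcp_rot: [0.707, 0.707, -0.001, -0.002]
contact_force: [0.2, -0.8, -0.6]
opening: 0.0266
grip_force: 15.0
```

Emit:
step_arm:
  moves:
    - [[0,0,0,0,0,0,0.2],[0,0,0,0,0,-0.1,0.2],[0,0,0,0,0,-0.2,0.2],[0,0,0,0,0,-0.3,0.2],[0,0,0,0,0,-0.4,0.2],[0,0,0,0,0,-0.47,0.2],[0,0,0,0,0,-0.54,0.2],[0,0,0,0,0,-0.6,0.2],[0,0,0,0,0,-0.65,0.2],[0,0,0,0,0,-0.67,0.2]]

```text
time_s: 49.45
eef_pos: [0.4897, -0.2687, 0.0679]
tcp_rot: [0.707, 0.707, -0.0, -0.0]
contact_force: [-0.2, 0.8, -0.4]
opening: 0.0266
grip_force: 15.0
```

Emit:
step_arm:
  moves:
    - [[0,0,0,0,0,-0.01,0.2],[0,0,0,0,0,-0.01,0.2],[0,0,0,0,0,-0.01,0.35],[0,0,0,0,0,-0.01,0.5],[0,0,0,0,0,-0.01,0.5],[0,0,0,0,0,0.1,0.5],[0,0,0,0,0,0.3,0.5],[0,0,0,0,0,0.55,0.5],[0,0,0,0,0,0.8,0.5],[0,0,0,0,0,1,0.5]]

```text
time_s: 50.7
eef_pos: [0.4902, -0.2687, 0.2708]
tcp_rot: [0.707, 0.707, 0.0, 0.001]
contact_force: [0.8, -0.7, -0.2]
opening: 0.0462
grip_force: 0.0
```

Emit:
step_arm:
  moves:
    - [[0,0,0,0,0.1,0.1,0.65],[0,0,0,0,0.3,0.1,0.65],[0,0,0,-0.05,0.5,0.1,0.65],[0,0,0,-0.11,0.75,0.1,0.65],[0,0,0,-0.11,1,0.1,0.65],[0,0,0,-0.11,1,0.1,0.65],[0,0,0,-0.11,1,0.1,0.65],[0,0,0,-0.11,1,0.1,0.65],[0,0,0,-0.11,1,0.1,0.65],[0,0,0,-0.11,1,0.1,0.65]]

```text
time_s: 51.95
eef_pos: [0.4679, -0.0693, 0.2884]
tcp_rot: [0.708, 0.706, -0.0, -0.0]
contact_force: [-0.2, -0.1, -0.6]
opening: 0.0596
grip_force: 0.0
```

Emit:
step_arm:
  moves:
    - [[0,0,0,0,0.15,0,0.65],[0,0,0,0,0.35,0,0.65],[0,0,0,0,0.6,0,0.65],[0,0,0,0,0.8,0,0.65],[0,0,0,0,1,0,0.65],[0,0,0,0,1,0,0.65],[0,0,0,0,1,0,0.65],[0,0,0,0,1,0,0.65],[0,0,0,0,1,0,0.65],[0,0,0,0,1,0,0.65]]

```text
time_s: 53.2
eef_pos: [0.4681, 0.1306, 0.2885]
tcp_rot: [0.708, 0.706, -0.0, 0.0]
contact_force: [-0.0, 0.3, 0.4]
opening: 0.0598
grip_force: 0.0
```

Emit:
step_arm:
  moves:
    - [[0,0,0,0,0.15,0,0.65],[0,0,0,0,0.35,0,0.65],[0,0,0,0,0.6,0,0.65],[0,0,0,0,0.8,0,0.65],[0,0,0,0,1,0,0.65],[0,0,0,0,1,0,0.65],[0,0,0,0,1,0,0.65],[0,0,0,0,1,0,0.65],[0,0,0,0,1,0,0.65],[0,0,0,0,1,0,0.65]]

```text
time_s: 54.45
eef_pos: [0.4682, 0.3306, 0.2887]
tcp_rot: [0.708, 0.706, 0.0, 0.0]
contact_force: [-0.0, -0.6, -0.7]
opening: 0.0597
grip_force: 0.0
```

```bash
python3 vial.py; python3 - <<'E'
from h import *
_,im,k=shot('scene','s4')
for c in HUE:
    for b in blobs(im,c,v=40,amin=40)[:3]: print(c,b)
E
```

```text
[-0.08  0.45 -0.92  1.56  0.37  1.31 -1.04] [0.4682 0.3306 0.2887] [7.078e-01 7.064e-01 1.000e-04 2.000e-04]
blue w (552, 272, 119, 26, 27, 284.3, 132.4) [0.4669 0.3867 0.092 ] [0.4671 0.3871 0.092 ]
red (120, 330, 124, 12, 13, 335.2, 130.6)
red (95, 342, 198, 21, 9, 351.5, 202.1)
red (81, 348, 181, 10, 10, 352.6, 185.9)
yellow (72, 357, 177, 9, 9, 361.3, 180.8)
yellow (45, 358, 193, 13, 8, 365.0, 196.5)
green (56, 374, 168, 8, 8, 377.3, 171.4)
blue (133, 152, 245, 13, 14, 158.0, 251.8)
blue (60, 366, 187, 13, 8, 371.9, 190.3)
```

Yellow is placed (cap (361,181) in line between red (353,186) and green (377,171)). Blue is last.

Emit:
step_arm:
  moves:
    - [[0,0,0,0,0.15,0,0.65],[0,0,0,0,0.282,0,0.65],[0,0,0,0,0.282,0,0.65],[0,0,0,0,0.282,-0.15,0.65],[0,0,0,0,0.282,-0.3,0.65],[0,0,0,0,0.282,-0.5,0.65],[0,0,0,0,0.282,-0.7,0.65],[0,0,0,0,0.282,-0.85,0.65],[0,0,0,0,0.282,-0.92,0.65],[0,0,0,0,0.282,-0.92,0.65]]

```text
time_s: 55.85
eef_pos: [0.468, 0.3869, 0.1042]
tcp_rot: [0.708, 0.707, -0.001, 0.0]
contact_force: [-0.1, 0.0, 0.2]
opening: 0.0599
grip_force: 0.0
```

Emit:
step_arm:
  moves:
    - [[0,0,0,0,0,-0.1,0.65],[0,0,0,0,0,-0.2,0.65],[0,0,0,0,0,-0.24,0.65],[0,0,0,0,0,-0.24,0.55],[0,0,0,0,0,-0.24,0.4],[0,0,0,0,0,-0.24,0.3],[0,0,0,0,0,-0.24,0.2],[0,0,0,0,0,-0.24,0.2],[0,0,0,0,0,-0.24,0.2],[0,0,0,0,0,-0.24,0.2]]

```text
time_s: 57.1
eef_pos: [0.4681, 0.3878, 0.0569]
tcp_rot: [0.707, 0.707, 0.0, 0.0]
contact_force: [0.9, -1.4, 5.6]
opening: 0.0269
grip_force: 15.0
```

Emit:
step_arm:
  moves:
    - [[0,0,0,0,0,0.05,0.2],[0,0,0,0,0,0.15,0.2],[0,0,0,0,0,0.3,0.2],[0,0,0,0,0,0.5,0.2],[0,0,0,0,0,0.7,0.2],[0,0,0,0,-0.1,0.9,0.2],[0,0,0,0,-0.25,1,0.2],[0,0,0,0,-0.4,1,0.2],[0,0,0,0,-0.55,1,0.2],[0,0,0,0,-0.7,1,0.2]]

```text
time_s: 58.35
eef_pos: [0.4676, 0.2469, 0.2578]
tcp_rot: [0.707, 0.707, 0.0, 0.0]
contact_force: [-0.1, 0.1, -0.8]
opening: 0.027
grip_force: 15.0
```

Emit:
step_arm:
  moves:
    - [[0,0,0,0,-0.05,0.2,0.2],[0,0,0,0,-0.1,0.4,0.2],[0,0,0,0,-0.2,0.48,0.2],[0,0,0,0,-0.35,0.48,0.2],[0,0,0,0,-0.5,0.48,0.2],[0,0,0,0,-0.65,0.48,0.2],[0,0,0,0,-0.8,0.48,0.2],[0,0,0,0,-0.9,0.48,0.2],[0,0,0,0,-1,0.48,0.2],[0,0,0,0,-1,0.48,0.2]]

```text
time_s: 59.6
eef_pos: [0.4677, 0.0466, 0.3533]
tcp_rot: [0.708, 0.706, -0.0, 0.0]
contact_force: [-0.3, 0.8, -0.7]
opening: 0.027
grip_force: 15.0
```

Emit:
step_arm:
  moves:
    - [[0,0,0,0,-0.1,0,0.2],[0,0,0,0,-0.25,0,0.2],[0,0,0,0,-0.4,0,0.2],[0,0,0,0.05,-0.55,0,0.2],[0,0,0,0.1,-0.7,0,0.2],[0,0,0,0.15,-0.8,0,0.2],[0,0,0,0.175,-0.9,0,0.2],[0,0,0,0.175,-1,0,0.2],[0,0,0,0.175,-1,0,0.2],[0,0,0,0.175,-1,0,0.2]]

```text
time_s: 60.85
eef_pos: [0.5028, -0.1515, 0.3527]
tcp_rot: [0.707, 0.707, 0.0, -0.0]
contact_force: [-0.8, -0.1, -0.2]
opening: 0.0267
grip_force: 15.0
```

Emit:
step_arm:
  moves:
    - [[0,0,0,0.004,-0.15,0,0.2],[0,0,0,0.004,-0.3,0,0.2],[0,0,0,0.004,-0.45,0,0.2],[0,0,0,0.004,-0.6,0,0.2],[0,0,0,0.004,-0.72,-0.1,0.2],[0,0,0,0.004,-0.824,-0.25,0.2],[0,0,0,0.004,-0.824,-0.4,0.2],[0,0,0,0.004,-0.824,-0.6,0.2],[0,0,0,0.004,-0.824,-0.75,0.2],[0,0,0,0.004,-0.824,-0.75,0.2]]

```text
time_s: 62.1
eef_pos: [0.5019, -0.3159, 0.1995]
tcp_rot: [0.707, 0.707, -0.001, -0.003]
contact_force: [0.2, 0.6, -0.1]
opening: 0.0267
grip_force: 15.0
```

Emit:
step_arm:
  moves:
    - [[0,0,0,0,0,0,0.2],[0,0,0,0,0,-0.1,0.2],[0,0,0,0,0,-0.2,0.2],[0,0,0,0,0,-0.3,0.2],[0,0,0,0,0,-0.4,0.2],[0,0,0,0,0,-0.47,0.2],[0,0,0,0,0,-0.54,0.2],[0,0,0,0,0,-0.6,0.2],[0,0,0,0,0,-0.65,0.2],[0,0,0,0,0,-0.67,0.2]]

```text
time_s: 63.35
eef_pos: [0.5035, -0.3171, 0.0678]
tcp_rot: [0.707, 0.707, -0.0, -0.0]
contact_force: [1.1, 1.0, -0.4]
opening: 0.0265
grip_force: 15.0
```

Emit:
step_arm:
  moves:
    - [[0,0,0,0,0,-0.01,0.2],[0,0,0,0,0,-0.01,0.2],[0,0,0,0,0,-0.01,0.35],[0,0,0,0,0,-0.01,0.5],[0,0,0,0,0,-0.01,0.5],[0,0,0,0,0,0.1,0.5],[0,0,0,0,0,0.3,0.5],[0,0,0,0,0,0.55,0.5],[0,0,0,0,0,0.8,0.5],[0,0,0,0,0,1,0.5]]

```text
time_s: 64.6
eef_pos: [0.504, -0.3172, 0.2709]
tcp_rot: [0.707, 0.707, 0.0, 0.001]
contact_force: [0.5, 0.5, -0.5]
opening: 0.046
grip_force: 0.0
```

Emit:
step_arm:
  moves:
    - [[0,0,0,0,0.1,0.1,0.5],[0,0,0,0,0.3,0.2,0.5],[0,0,0,0,0.5,0.3,0.5],[0,0,0,0,0.75,0.3,0.5],[0,0,0,0,1,0.3,0.5],[0,0,0,0,1,0.3,0.5],[0,0,0,0,1,0.3,0.5],[0,0,0,0,1,0.3,0.5],[0,0,0,0,1,0.3,0.5],[0,0,0,0,1,0.3,0.5]]

```text
time_s: 65.85
eef_pos: [0.5037, -0.1177, 0.3284]
tcp_rot: [0.708, 0.706, 0.0, -0.0]
contact_force: [0.6, 0.6, -0.2]
opening: 0.046
grip_force: 0.0
```

```bash
python3 - <<'E'
from h import *
_,im,k=shot('scene','s5')
a=cv2.resize(im[150:240,310:420,::-1],(440,360),interpolation=cv2.INTER_CUBIC); b=cv2.resize(im[205:295,120:245,::-1],(360,259))
c=np.zeros((360,800,3),'uint8'); c[:,:440]=a; c[:259,440:]=b; cv2.imwrite('pics/s5c.png',c)
E
```

```text
(no output)
```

View pics/s5c.png

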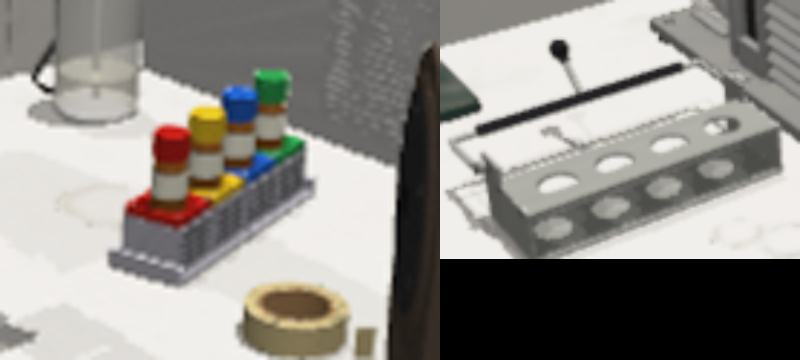

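All four vials stand upright in matching blocks (caps at (172,145), (208,125), (239,105), (271,87)). The rack is empty and the bar is open. I'll do a quick depth check, then sign off.

```bash
python3 - <<'E'
from h import *
im=cv2.imread('pics/s5.png')[:,:,::-1].copy(); k=cam('scene'); bad=0
for c,(x,y) in dict(red=(.4768,-.221),yellow=(.49,-.2687),blue=(.5037,-.317),green=(.517,-.3643)).items():
    p=np.array(proj(k,(x,y,.0955))); b=min(blobs(im,c,v=40,amin=25),key=lambda b:np.hypot(*(np.array(b[-2:])-p)))
    d=np.array(b[-2:])-p; print(c,p.round(1),b,'mm/px',round(1e3*np.linalg.norm(k[4]-np.array([x,y,.1]))/k[0],2)); bad|=np.hypot(*d)>2.5
print('bad',bad)
if not bad:
    from bench import order; print(order.sign_off())
E
```

```text
red [352.  184.6] (80, 348, 181, 10, 10, 352.6, 185.9) mm/px 2.96
yellow [360.5 179.6] (77, 357, 177, 10, 9, 361.6, 180.9) mm/px 3.05
blue [368.7 174.8] (63, 366, 172, 9, 9, 369.7, 175.4) mm/px 3.13
green [376.3 170.3] (54, 374, 168, 8, 8, 377.4, 171.3) mm/px 3.22
bad 0
the job is handed in; nothing more can be done
None
```

The job is handed in: the hold-down bar lies open on its stop, and all four vials stand upright in the blocks matching their caps, with camera heights consistent with being fully down in the wells.

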